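Set the eccentric guide roller of the labeller with the setting gauge

ROBOT

A 6-joint arm with a two-finger parallel gripper is mounted at the origin on a cart in front of the work surface, level with it; the furniture and walls round the work are solid. World frame = base frame: x ahead of the robot, y to its left, z up, the work surface at z = 0. Lengths are in m, angles in rad, forces in N, time in s.
With the tool pointing down it reaches from about 0.35 to 0.775 m from the base axis. Payload 7.3 kg.
Tool frame: the origin (TCP) lies at the very end of the fingers, on their centre line; the grasp point (between the pads) lies 19 mm behind it; z points along the fingers, y is the line along which they close (so a half turn about z gives the same grasp; the last joint's range is limited). The gripper opens to 92 mm and grips with 3 to 60 N. Pads are 19 mm wide; open, the fingers measure 130 mm over their backs; the gripper's body (75 mm by 190 mm) begins 47 mm behind the grasp point.
Start: joints at [-0.146, 0.342, 1.524, -0, 1.275, -0.146], TCP at [0.525, 0, 0.227] pointing down, gripper open.
Joint ranges: [-2.53, 2.53], [-0.77, 2.02], [0.04, 2.7], [-1, 4.14], [0.28, 2.66], [-3.11, 3.11]. Speed limits (rad/s): [2.57, 2.57, 3.14, 3.14, 3.14, 3.14].

INTERFACE

Orientations are given as [roll, pitch, yaw] about the fixed x, y, z axes, in that order (R = Rz(yaw) Ry(pitch) Rx(roll)).
In Python, from cell import robot gives the robot as it stands. The module is installed in compiled form; this text tells all that it offers.
- The arm moves only by the tool arm_command, never from a script. Its argument "moves" is a list of rows, each a list of 3 entries, a list of its own where there are three numbers: the shift along the tool's x, y, z in m, then the turn, a rotation vector about the tool's x, y, z in rad, then the finger opening in m, from 0 to 0.0918. In form: [[[dx, dy, dz], [ax, ay, az], claw], ...]. A call has exactly 5 rows; each row is the pose to reach, as a shift and turn from the pose commanded when the call began, along the tool's axes at that moment; what a row does not reach only later rows make up. A row lasts 1/10 s, in which the tool goes at most 50 mm and 8.59 degrees, less where a joint would pass 70% of its speed; a pose out of reach is approached as far as the arm can. A call with a gripper value outside its range is refused whole. The fingers move at their own pace and stop on an object; "squeeze" is the grip in N (left out, the last holds). Time passes only in rows, so rows that repeat a pose let the fingers close, or fill a call up. It gives the time, the measured TCP pose, the force, the opening and the grip force at its end, in the units of the state.
- robot.observe(): the state, without advancing time (a new reading comes with each control period).
- robot.read_camera(name): name is "scene" or "side" or "wrist"; returns the picture (480x640x3 uint8, red, green, blue); there is no depth.
- robot.camera_model(name): a dict with "fx", "fy", "cx", "cy" (pixels), "R" (3x3) and "t" (3): a world point X has camera coordinates R X + t. Camera axes: x right, y down, z forward; pixel columns grow to the right and rows downward; lengths in m; the calibration is good to about 2 mm. The wrist camera is an equidistant fisheye: a pixel r from the principal point sees the ray r / f radians off the axis. A picture is of the moment at which its call begins: read the wrist's pose just before it. camera_model takes no time and is no camera call; for the wrist camera it gives the pose at the moment of the call.
- robot.hand_in(): hands the job in; it is judged then, once.
The state is a dict: "time": time; "qpos": joint angles; "qvel": joint speeds; "joint_efforts": joint torques, N m; "tool_pos": TCP position; "tool_rot": TCP orientation; "contact_force": force on the tool from outside, world axes, zero at the start; "torque": the same for the moment, N m; "opening": finger opening in m; "grip_force": force on a finger pad.
Only numpy, scipy, OpenCV 4.12 (cv2) and the standard library are available. Lean on these libraries where they do the work, as an engineer would, in place of code of your own. Each camera call takes 0.05 s, during which the arm holds its last target. There are 200 camera calls.

TASK

The guide roller on the labeller's sloping feed track stands too wide. Lay the steel setting gauge on the track against the lower fence, black grip to the left and its left end flush with the left end of the track; then turn the wing-headed eccentric bolt clockwise until the roller nips the gauge, and push the gauge to the right under the roller until its right end is flush with the right end of the track: it must slide with a light but distinct drag, neither loose nor jammed, so correct the bolt if it does not. Leave the gauge lying there, still lightly nipped by the roller (I will tighten the lock nut against it), and leave everything else on the bench where it is.

Things in the scene. Friction and masses are not known exactly. Their poses are not given: they have to be found in the camera images.
- feeder: labeller console with a sloping feed track, 236 mm wide (y), 175 mm deep, 97 mm high, fixed; origin under its middle on the bench, x to its back, y to its left seen from the robot. The robot's side is the low side of the slope
- bed: the console's aluminium track plate, 140 mm up the slope, 220 mm along the track, leaning 25 degrees; origin at the middle of its upper surface, x up the slope, y along the track to the left, z square out of it (25 degrees from vertical, towards the robot). The lower fence is 11 mm high; its upper face, where the gauge rests, is at x = -42 mm, give or take 3. A 30 mm pillar stands at x 52, y 75 mm, lower clips at x > 10 mm
- gauge: setting gauge: flat steel bar 34 x 180 x 14 mm (x, y, z) with an upright black grip, about 0.25 kg; origin at the middle of its underside, y along the bar towards the end nearer the grip
- gauge_grip (a point): point on the gauge's black grip, 32 mm above the gauge's underside, 35 mm from its middle. The grip is 14 mm thick (gauge x), 32 mm long (gauge y) and stands from 14 to 45 mm above the underside
- bolt (a joint): angle of the eccentric bolt's wing head, rad, grows when turned clockwise seen from above the head; 0 to 2.8, at the start 0.2 to 0.5 (gap wide). About 0.12 N m of friction holds it where it is left. Eccentricity 10 mm. The head is indexed on the eccentric at an angle that differs each time, so the roller meets the gauge anywhere between 1.05 and 2.3 rad
- bolt_grip (a point): middle of the bolt's wing head, on the bolt's axis, 35 mm out from the track plate at bed x 17, y -45 mm; the axis is square to the plate. The wing is 48 mm long, 13 mm thick, 24 mm high (24 to 48 mm above the plate); at angle 0.35 it lies along the track, and it turns with the bolt
- slide: steel slide plate on the bed that carries bolt and roller (white, 48 mm across, 12 mm high, spins freely on the eccentric); origin on the bolt's axis at the bed's surface. It yields up the slope against a spring, 4 N per mm from about 1 N, so past the first touch 0.1 rad of the bolt adds about 4 N and 0.04 N m of torque
- nip (a point): point on the bed below the bolt where the roller nips the gauge. Well set, the roller presses on the gauge with 2 to 12 N, best about 6. Pushing the gauge along the track takes about 2 N when it is loose, 5 to 6 N when nipped with 6 N, over 9 N when too tight. Bed x -8, y -55 mm
- pipette_stand: fixed stand left of the labeller: round foot 120 mm wide, thin post 320 mm high, and a side arm towards the robot with a pipette hanging in it (80 to 330 mm above the bench, about x 0.40, y 0.21 m). Keep clear of it; pass over it or round it
- slides: small white-and-black slide box, 54 x 100 x 21 mm, bystander
- dish: petri dish, 94 mm wide, 16 mm high, bystander
- dropper: white dropper bottle, 43 mm wide, 113 mm high, bystander
- cube: green cube rack, 58 mm, bystander
- pen: marker pen 140 mm long, bystander
- tape: roll of tape 84 mm wide, 19 mm high, bystander

How it is judged:
On the way, in this order (a step that is already met when the one before it is completed fails the run):
1. the gauge lies flat on the track against the fence, let go, its left end flush with the track's left end (within 10 mm) (x of gauge in the frame of bed between -0.032 and -0.018 m and z of gauge in the frame of bed between -0.003 and 0.004 m and angle between the z axis of gauge and the z axis of bed, either way round below 0.06 rad and angle between the y axis of gauge and the y axis of bed, either way round below 0.06 rad and y of gauge in the frame of bed between 0.01 and 0.03 m and contact force between the fingers and gauge below 0.1 N), for 0.2 s.
2. the bolt has been turned so that the roller nips the lying gauge (more than 2 N), the gauge not held by the fingers (x of gauge in the frame of bed between -0.032 and -0.018 m and z of gauge in the frame of bed between -0.003 and 0.004 m and angle between the z axis of gauge and the z axis of bed, either way round below 0.06 rad and angle between the y axis of gauge and the y axis of bed, either way round below 0.06 rad and y of gauge in the frame of bed above 0.004 m and contact force between gauge and slide above 2 N and contact force between the fingers and gauge below 0.1 N), for 0.2 s.
3. half way along, the gauge slides under the roller with a roller force of 2 to 12 N (x of gauge in the frame of bed between -0.032 and -0.018 m and z of gauge in the frame of bed between -0.003 and 0.004 m and angle between the z axis of gauge and the z axis of bed, either way round below 0.06 rad and angle between the y axis of gauge and the y axis of bed, either way round below 0.06 rad and y of gauge in the frame of bed between -0.009 and 0.009 m and contact force between gauge and slide between 2 and 12 N), for 0.1 s.
4. the gauge's right end is flush with the track's right end (within 10 mm), the roller pressing with 2 to 12 N (x of gauge in the frame of bed between -0.032 and -0.018 m and z of gauge in the frame of bed between -0.003 and 0.004 m and angle between the z axis of gauge and the z axis of bed, either way round below 0.06 rad and angle between the y axis of gauge and the y axis of bed, either way round below 0.06 rad and y of gauge in the frame of bed between -0.03 and -0.01 m and contact force between gauge and slide between 2 and 12 N), for 0.2 s.
At the end, for the whole second after the job is handed in: The gauge lies flat on the track against the fence, at rest and released, its right end flush with the right end of the track (within 10 mm), and the roller presses on it with 2 to 12 N (all of step 4 and linear speed of gauge below 0.01 m/s and contact force between the fingers and gauge below 0.1 N); the robot touches nothing.
It fails at once if the roller is forced against the gauge with more than 35 N (contact force between gauge and slide above 35 N).
It fails at once if a bystander is shifted by more than 30 mm (distance of any of slides, dish, dropper, cube, pen, tape from where it was at the start of the episode above 0.03 m).
It also fails if it takes over 72 s, if anything falls off the work surface, if the arm or the gripper's body presses on something with over 40 N, if the wrist force passes 120 N, or if a joint passes its speed limit or range.

## Working session

There is one attempt and no reset: what is moved stays moved. The work goes in short steps, Python scripts to look and compute and a tool call to move; the robot and the scene stay as the last step left them, time stands still between calls to the robot, and variables do not carry over. Pictures are saved under pics/ and viewed, at most 10 in all, crops included, and the job is handed in when it is done.

Besides the shell and the picture viewer there is one more tool, called as name([rows], argument=value, ...), one row to a line, values as JSON. arm_command: Moves the arm, as the interface text tells. Its arguments: {"type":"object","properties":{"moves":{"type":"array"},"squeeze":{"type":"number"}},"required":["moves"]}

```bash
mkdir -p pics
python3 - <<'E'
from cell import robot
import cv2
for n in("scene","side","wrist"):
    m=robot.camera_model(n); im=robot.read_camera(n)
    cv2.imwrite(f"pics/{n}0.png",im[:,:,::-1]); print(n,m)
print(robot.observe())
E
```

```text
scene {'fx': 580.0208152558379, 'fy': 580.0208152558379, 'cx': 320.31078445452897, 'cy': 242.82314020355716, 'R': array([[ 0.76471724, -0.64397092,  0.02256088],
       [-0.40043583, -0.50236665, -0.76634124],
       [ 0.50483531,  0.57700017, -0.64203747]]), 't': array([-0.35667091,  0.30345123,  1.3139711 ])}
side {'fx': 487.2186998675416, 'fy': 487.2186998675416, 'cx': 318.11456075271394, 'cy': 234.43535057674814, 'R': array([[ 0.64071075, -0.76768008, -0.01253104],
       [-0.59741744, -0.48822385, -0.63618384],
       [ 0.48226771,  0.41509609, -0.77143574]]), 't': array([-0.26418413,  0.4103747 ,  1.27531446])}
wrist {'fx': 371.64829954431775, 'fy': 371.64829954431775, 'cx': 315.09601255737243, 'cy': 237.19038326667194, 'R': array([[ 9.99997690e-01,  4.04512536e-04, -2.11082717e-03],
       [ 9.89447035e-04, -9.58508658e-01,  2.85061701e-01],
       [-1.90793508e-03, -2.85063131e-01, -9.58506845e-01]]), 't': array([-0.52393424, -0.03486312,  0.39135753])}
{'time': 0.15, 'qpos': array([-1.46007113e-01,  3.42553128e-01,  1.52475559e+00, -2.36610815e-05,
        1.27539719e+00, -1.46007726e-01]), 'qvel': array([-0.00052272, -0.00249024, -0.00062763, -0.00054888,  0.00086534,
        0.00044882]), 'joint_efforts': array([ 7.52666965e-04, -4.31470585e+01, -2.44352603e+01,  7.18239485e-02,
        5.38185902e-02, -1.32920518e-04]), 'tool_pos': array([5.24713785e-01, 5.33356957e-05, 2.26224232e-01]), 'tool_rot': array([-3.14048796e+00, -1.39577985e-04,  1.57080376e+00]), 'contact_force': array([-0.6868362 , -0.42765097, -0.35519818]), 'torque': array([-0.05988317,  0.05531884,  0.00671808]), 'grip_force': 0.0, 'opening': 0.0914272371648301}
```

View pics/scene0.png

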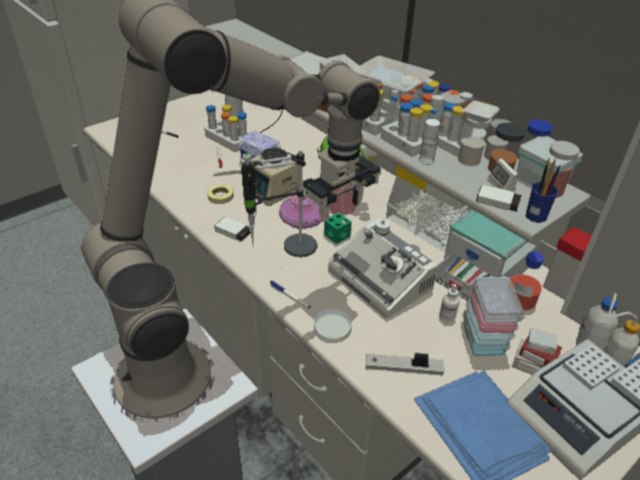

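View pics/side0.png

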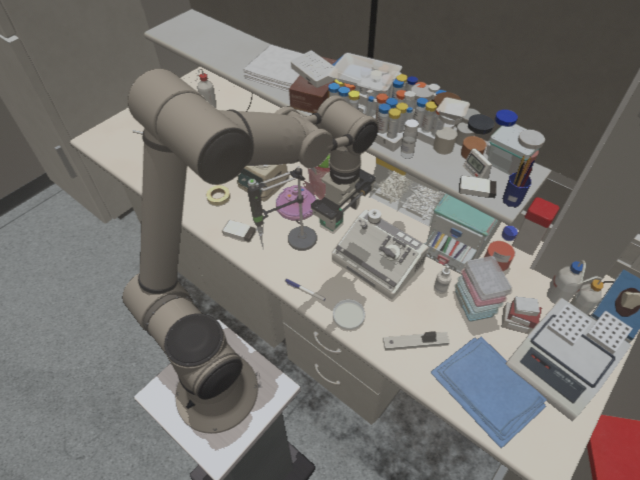

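View pics/wrist0.png

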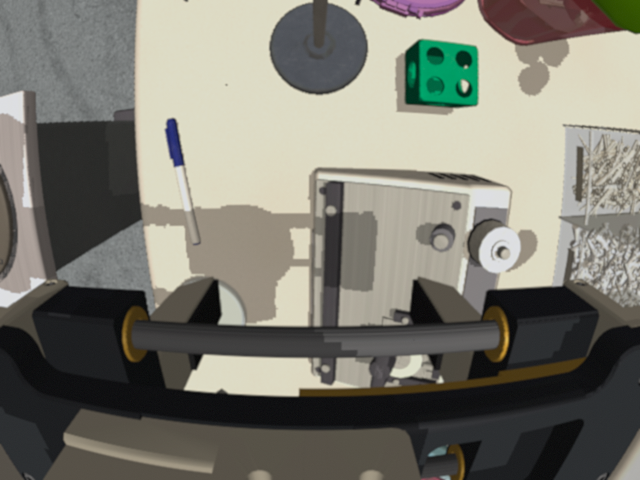

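Run:
```python
import cv2,numpy as np
s=cv2.imread("pics/scene0.png");d=cv2.imread("pics/side0.png")
def c(i,x,y,w,h,k): return cv2.resize(i[y:y+h,x:x+w],None,fx=k,fy=k,interpolation=cv2.INTER_CUBIC)
o=np.vstack([np.hstack([c(s,320,212,133,110,3),c(d,322,200,133,110,3)]),np.hstack([c(s,355,335,100,60,4)[:,:399],c(d,372,312,100,60,4)[:,:399]])])
print(o.shape);cv2.imwrite("pics/m1.png",o)
```

```text
(570, 798, 3)
```

View pics/m1.png

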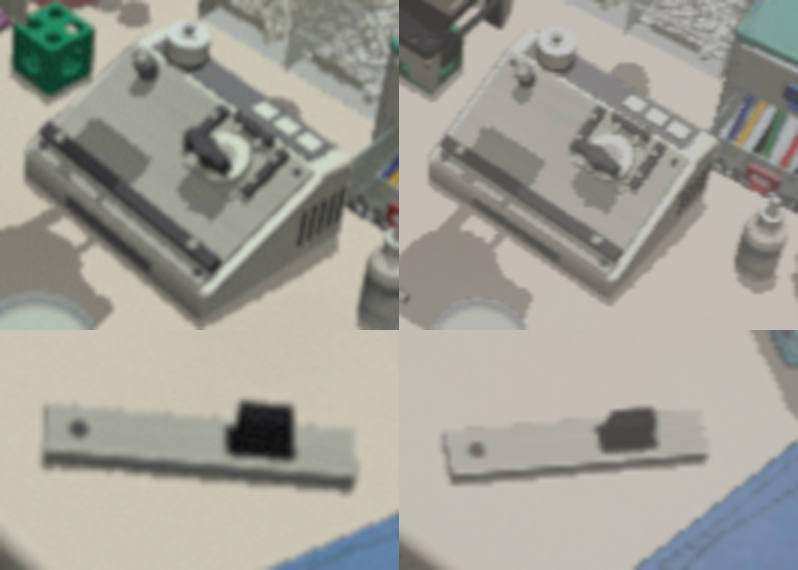

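```bash
cat > h.py <<'E'
from cell import robot
import numpy as np, cv2
from scipy.optimize import least_squares
from scipy.spatial.transform import Rotation as Ro
def ray(m,uv,wrist=False):
    x=(uv[0]-m['cx'])/m['fx'];y=(uv[1]-m['cy'])/m['fy']
    if wrist:
        r=np.hypot(x,y);s=np.sinc(r/np.pi);d=np.array([x*s,y*s,np.cos(r)])
    else: d=np.array([x,y,1.])
    R=np.array(m['R']);return -R.T@np.array(m['t']), R.T@(d/np.linalg.norm(d))
def onz(r,z): o,d=r; return o+d*(z-o[2])/d[2]
def tri(rs):
    A=[];b=[]
    for o,d in rs:
        P=np.eye(3)-np.outer(d,d);A.append(P);b.append(P@o)
    A=np.vstack(A);b=np.hstack(b);X=np.linalg.lstsq(A,b,rcond=None)[0]
    return X,np.abs(A@X-b).max()
def proj(m,X,wrist=False):
    p=np.array(m['R'])@X+np.array(m['t'])
    if wrist:
        r=np.hypot(p[0],p[1]);th=np.arctan2(r,p[2]);k=th/max(r,1e-9);return np.array([m['cx']+m['fx']*k*p[0],m['cy']+m['fy']*k*p[1]])
    return np.array([m['cx']+m['fx']*p[0]/p[2],m['cy']+m['fy']*p[1]/p[2]])
E
python3 - <<'E'
from h import *
np.set_printoptions(precision=4,suppress=True)
S=robot.camera_model("scene");D=robot.camera_model("side");W=robot.camera_model("wrist")
for n,a,b in [("gTL",(366.25,353.75),(383,337.75)),("gTR",(444,359.5),(447.25,332)),("gBL",(365.75,363),(385.25,346.5)),("gBR",(443.25,370),(448.75,342)),
 ("grip top",(421.5,354.5),(430,328.5)),("fenceL",(335.7,254.3),(337,247.3)),("fenceR",(392.3,297),(394.3,285.3)),("wing",(389,261.3),(388,251.7)),
 ("pillar",(320+146/3,212+52/3),(322+121/3,200+60/3)),("knob",(320+190/3,212+35/3),(322+157/3,200+37/3))]:
    print(n,*tri([ray(S,a),ray(D,b)]),onz(ray(S,a),.014),onz(ray(D,b),.014))
for n,u,z in [("frontleft top",(316,172),.03),("fenceLtop",(328,182),.05),("fenceRtop",(328,383),.05),("pillar",(441,236),.1),("backleft",(500,190),.09)]:
    print(n,onz(ray(W,u,True),z))
E
```

```text
gTL [ 0.3984 -0.2478  0.009 ] 0.0004161356088550616 [ 0.3958 -0.2506  0.014 ] [ 0.3955 -0.2488  0.014 ]
gTR [ 0.525  -0.377   0.0133] 0.0005252602658125105 [ 0.5252 -0.3775  0.014 ] [ 0.5239 -0.3769  0.014 ]
gBL [ 0.3787 -0.268   0.0108] 0.00043253002192877865 [ 0.3762 -0.2696  0.014 ] [ 0.3777 -0.2688  0.014 ]
gBR [ 0.5009 -0.3958  0.0128] 0.0003769445229385715 [ 0.5006 -0.3964  0.014 ] [ 0.4997 -0.3957  0.014 ]
grip top [ 0.5027 -0.3322  0.0085] 0.0025340330753983453 [ 0.4953 -0.3342  0.014 ] [ 0.5028 -0.334   0.014 ]
fenceL [0.5426 0.0298 0.0514] 0.0014176434881259525 [0.5739 0.061  0.014 ] [0.5641 0.0479 0.014 ]
fenceR [ 0.529  -0.1924  0.0699] 0.0031375392010411507 [ 0.5776 -0.1577  0.014 ] [ 0.5596 -0.175   0.014 ]
wing [ 0.5882 -0.1218  0.107 ] 0.0003014243763345692 [ 0.6703 -0.0539  0.014 ] [ 0.6525 -0.088   0.014 ]
pillar [0.65   0.0162 0.0937] 0.00047583953697105663 [0.7247 0.0846 0.014 ] [0.7084 0.0543 0.014 ]
knob [0.6934 0.0027 0.101 ] 0.00015171683684089832 [0.7783 0.0769 0.014 ] [0.7618 0.0434 0.014 ]
frontleft top [0.525  0.0379 0.03  ]
fenceLtop [0.5358 0.0311 0.05  ]
fenceRtop [ 0.5388 -0.1926  0.05  ]
pillar [ 0.6285 -0.005   0.1   ]
backleft [0.685  0.0339 0.09  ]
```

```bash
cat >> h.py <<'E'
np.set_printoptions(precision=4,suppress=True)
def pose():
    s=robot.observe();return s['tool_pos'],Ro.from_euler('xyz',s['tool_rot'])
def down(h): # tool x heading h deg, pointing down
    return Ro.from_euler('z',h,degrees=True)*Ro.from_euler('x',180,degrees=True)
def plan(ps,start=None):
    p,R=start or pose()
    for q,Q in ps:
        q=np.array(q,float);d=(R.inv()*Q).as_rotvec()
        n=max(np.linalg.norm(q-p)/.235,np.linalg.norm(d)/.74);n=int(np.ceil(n))
        for i in range(n):
            a=1/(n-i);d=(R.inv()*Q).as_rotvec()*a
            print(R.inv().apply((q-p)*a).round(4).tolist(),d.round(4).tolist())
            p=p+(q-p)*a;R=R*Ro.from_rotvec(d)
E
python3 - <<'E'
from h import *
plan([((.475,-.348,.20),down(-46)),((.475,-.348,.15),down(-46))])
E
```

```text
[-0.087, -0.0124, 0.0066] [-0.0002, 0.0003, 0.5934]
[-0.0791, 0.0384, 0.0065] [-0.0002, 0.0003, 0.5934]
[-0.0441, 0.076, 0.0065] [-0.0002, 0.0003, 0.5934]
[0.0059, 0.0877, 0.0065] [-0.0002, 0.0003, 0.5934]
[-0.0, -0.0, 0.05] [0.0, -0.0, -0.0]
```

arm_command([
  [[-0.022,-0.003,0.002],[0,0,0.149],0.05],
  [[-0.044,-0.006,0.004],[0,0,0.297],0.05],
  [[-0.065,-0.009,0.005],[0,0,0.446],0.05],
  [[-0.087,-0.012,0.007],[0,0,0.593],0.05],
  [[-0.087,-0.012,0.007],[0,0,0.593],0.05],
])

```text
time: 0.65
tool_pos: [0.5125, -0.089, 0.2192]
tool_rot: [-3.141, 0.001, 0.973]
contact_force: [0.1, 0.5, -0.4]
opening: 0.0567
grip_force: 0.0
```

arm_command([
  [[-0.02,0.01,0.002],[0,0,0.149],0.05],
  [[-0.04,0.019,0.004],[0,0,0.297],0.05],
  [[-0.059,0.029,0.005],[0,0,0.446],0.05],
  [[-0.079,0.038,0.007],[0,0,0.593],0.05],
  [[-0.079,0.038,0.007],[0,0,0.593],0.05],
])

```text
time: 1.15
tool_pos: [0.5001, -0.175, 0.2123]
tool_rot: [-3.141, 0.001, 0.383]
contact_force: [-0.2, 0.5, -0.9]
opening: 0.05
grip_force: 0.0
```

arm_command([
  [[-0.011,0.019,0.002],[0,0,0.149],0.05],
  [[-0.022,0.038,0.004],[0,0,0.297],0.05],
  [[-0.033,0.057,0.005],[0,0,0.446],0.05],
  [[-0.044,0.076,0.007],[0,0,0.593],0.05],
  [[-0.044,0.076,0.007],[0,0,0.593],0.05],
])

```text
time: 1.65
tool_pos: [0.4881, -0.2616, 0.2053]
tool_rot: [-3.142, 0.0, -0.208]
contact_force: [0.6, -0.6, -0.1]
opening: 0.0497
grip_force: 0.0
```

arm_command([
  [[0.002,0.022,0.002],[0,0,0.149],0.05],
  [[0.003,0.044,0.004],[0,0,0.297],0.05],
  [[0.005,0.066,0.005],[0,0,0.446],0.05],
  [[0.006,0.088,0.007],[0,0,0.593],0.05],
  [[0.006,0.088,0.057],[0,0,0.593],0.05],
])

```text
time: 2.15
tool_pos: [0.4793, -0.3518, 0.1542]
tool_rot: [-3.141, -0.015, -0.8]
contact_force: [1.0, -0.4, -0.7]
opening: 0.0499
grip_force: 0.0
```

Run:
```python
from h import *
import json
p=pose();m=robot.camera_model("wrist");im=robot.read_camera("wrist")
print(p[0],robot.observe()['tool_rot'],robot.observe()['time'],robot.observe()['contact_force'])
cv2.imwrite("pics/w1.png",im[:,:,::-1]);np.savez("w1.npz",**m)
```

```text
[ 0.4793 -0.3518  0.1542] [-3.1412  0.0071 -0.7969] 2.2 [-3.7285  3.3207 -7.5536]
```

View pics/w1.png

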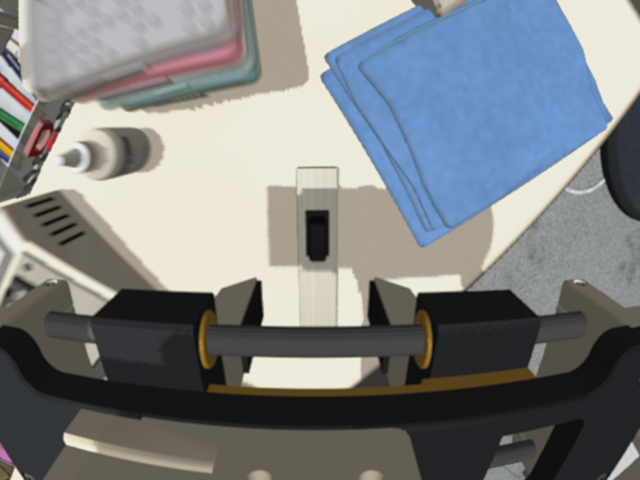

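Run:
```python
from h import *
m=dict(np.load("w1.npz"))
for n,u,z in [("endL",(297,168),.014),("endR",(337.5,168),.014),("L",(299.5,325),.014),("R",(337.5,325),.014),("gL",(306,211),.045),("gR",(329,211),.045),("gbL",(306.5,262),.016),("gbR",(328.5,262),.016),("gbL45",(306.5,255),.045)]:
    print(n,onz(ray(m,u,True),z))
print(-m['R'].T@m['t'],pose()[0],robot.observe()['tool_rot'])
```

```text
endL [ 0.5231 -0.375   0.014 ]
endR [ 0.4998 -0.3978  0.014 ]
L [ 0.4243 -0.2738  0.014 ]
R [ 0.3993 -0.298   0.014 ]
gL [ 0.4973 -0.3598  0.045 ]
gR [ 0.4851 -0.3716  0.045 ]
gbL [ 0.4627 -0.3233  0.016 ]
gbR [ 0.4494 -0.3363  0.016 ]
gbL45 [ 0.4734 -0.3354  0.045 ]
[ 0.5315 -0.4049  0.3131] [ 0.4743 -0.3458  0.1418] [-3.1412  0.0071 -0.7969]
```

arm_command([
  [[0,0.002,0.03],[0,0,0],0.05],
  [[0,0.002,0.065],[0,0,0],0.05],
  [[0,0.002,0.09],[0,0,0],0.05],
  [[0,0.002,0.09],[0,0,0],0.05],
  [[0,0.002,0.09],[0,0,0],0.05],
])

```text
time: 2.7
tool_pos: [0.4751, -0.3484, 0.0595]
tool_rot: [-3.141, 0.001, -0.797]
contact_force: [0.3, -0.8, 1.1]
opening: 0.0499
grip_force: 0.0
```

Run:
```python
from h import *
p=pose();print(p[0],robot.observe()['tool_rot']);plan([((.4733,-.3473,.0195),down(-45.7))])
```

```text
[ 0.4751 -0.3484  0.0595] [-3.1412  0.0006 -0.7974]
[-0.002, 0.0005, 0.04] [-0.0003, 0.0006, 0.0002]
```

arm_command([
  [[-0.002,0,0.02],[0,0,0],0.05],
  [[-0.002,0,0.04],[0,0,0],0.05],
  [[-0.002,0,0.04],[0,0,0],0.05],
  [[-0.002,0,0.04],[0,0,0],0.03],
  [[-0.002,0,0.04],[0,0,0],0.005],
], squeeze=35)

```text
time: 3.2
tool_pos: [0.4741, -0.3487, 0.0208]
tool_rot: [-3.141, -0.003, -0.8]
contact_force: [-0.7, -0.5, -0.2]
opening: 0.0382
grip_force: 0.0
```

arm_command([
  [[0,0,0],[0,0,0],0.005],
  [[0,0,0],[0,0,0],0.005],
  [[0,0,0],[0,0,0],0.005],
  [[0,0,0],[0,0,0],0.005],
  [[0,0,0],[0,0,0],0.005],
])

```text
time: 3.7
tool_pos: [0.4732, -0.3481, 0.0192]
tool_rot: [-3.141, -0.001, -0.801]
contact_force: [0.4, 1.7, 4.4]
opening: 0.0136
grip_force: 35.0
```

Run:
```python
from h import *
plan([((.4733,-.348,.20),down(-45.9)),((.45,-.15,.25),down(90))])
```

```text
[0.0001, -0.0002, -0.1808] [-0.0002, -0.0006, -0.0002]
[-0.0396, -0.0303, -0.0125] [0.0, 0.0, -0.593]
[-0.0159, -0.0472, -0.0125] [0.0, 0.0, -0.593]
[0.0132, -0.0481, -0.0125] [0.0, 0.0, -0.593]
[0.0378, -0.0325, -0.0125] [0.0, 0.0, -0.593]
```

arm_command([
  [[0,0,-0.02],[0,0,0],0.005],
  [[0,0,-0.06],[0,0,0],0.005],
  [[0,0,-0.105],[0,0,0],0.005],
  [[0,0,-0.15],[0,0,0],0.005],
  [[0,0,-0.181],[0,0,0],0.005],
])

```text
time: 4.2
tool_pos: [0.4733, -0.3483, 0.2026]
tool_rot: [-3.142, -0.003, -0.801]
contact_force: [0.4, -2.0, -2.0]
opening: 0.0141
grip_force: 35.0
```

arm_command([
  [[-0.01,-0.008,-0.003],[0,0,-0.12],0.005],
  [[-0.02,-0.015,-0.006],[0,0,-0.24],0.005],
  [[-0.03,-0.023,-0.009],[0,0,-0.36],0.005],
  [[-0.035,-0.027,-0.011],[0,0,-0.48],0.005],
  [[-0.04,-0.03,-0.0125],[0,0,-0.593],0.005],
])

```text
time: 4.7
tool_pos: [0.4664, -0.2977, 0.2118]
tool_rot: [-3.141, 0.001, -0.203]
contact_force: [-0.9, -0.1, -3.0]
opening: 0.0135
grip_force: 35.0
```

arm_command([
  [[-0.003,-0.009,-0.003],[0,0,-0.12],0.005],
  [[-0.006,-0.019,-0.006],[0,0,-0.24],0.005],
  [[-0.01,-0.028,-0.009],[0,0,-0.36],0.005],
  [[-0.013,-0.038,-0.011],[0,0,-0.48],0.005],
  [[-0.016,-0.047,-0.0125],[0,0,-0.593],0.005],
])

```text
time: 5.2
tool_pos: [0.4604, -0.2484, 0.2242]
tool_rot: [-3.14, 0.001, 0.39]
contact_force: [0.5, -0.4, -2.3]
opening: 0.0134
grip_force: 35.0
```

arm_command([
  [[0.003,-0.01,-0.003],[0,0,-0.12],0.005],
  [[0.005,-0.019,-0.006],[0,0,-0.24],0.005],
  [[0.008,-0.029,-0.009],[0,0,-0.36],0.005],
  [[0.011,-0.039,-0.011],[0,0,-0.48],0.005],
  [[0.013,-0.048,-0.0125],[0,0,-0.593],0.005],
])

```text
time: 5.7
tool_pos: [0.4544, -0.1991, 0.2368]
tool_rot: [-3.14, -0.0, 0.983]
contact_force: [-0.8, 0.4, -1.5]
opening: 0.0143
grip_force: 35.0
```

arm_command([
  [[0.01,-0.008,-0.003],[0,0,-0.148],0.005],
  [[0.019,-0.016,-0.006],[0,0,-0.297],0.005],
  [[0.028,-0.024,-0.009],[0,0,-0.445],0.005],
  [[0.038,-0.0325,-0.0125],[0,0,-0.593],0.005],
  [[0.038,-0.0325,-0.0125],[0,0,-0.593],0.005],
])

```text
time: 6.2
tool_pos: [0.4487, -0.1489, 0.2497]
tool_rot: [-3.141, -0.001, 1.574]
contact_force: [-0.2, -0.2, -1.8]
opening: 0.0137
grip_force: 35.0
```

arm_command([
  [[0,0,0],[0,0,0],0.005],
  [[0,0,0],[0,0,0],0.005],
  [[0,0,0],[0,0,0],0.005],
  [[0,0,0],[0,0,0],0.005],
  [[0,0,0],[0,0,0],0.005],
])

```text
time: 6.7
tool_pos: [0.449, -0.1503, 0.2496]
tool_rot: [-3.141, -0.0, 1.57]
contact_force: [-0.7, -0.6, -1.9]
opening: 0.0137
grip_force: 35.0
```

Run:
```python
from h import *
p=pose();m=robot.camera_model("wrist");im=robot.read_camera("wrist")
print(p[0],robot.observe()['tool_rot'],robot.observe()['time'],robot.observe()['contact_force'])
cv2.imwrite("pics/w2.png",im[:,:,::-1]);np.savez("w2.npz",**m)
```

```text
[ 0.449  -0.1503  0.2496] [-3.1415 -0.0001  1.5701] 6.75 [ 0.4579  0.7277 -2.4543]
```

View pics/w2.png

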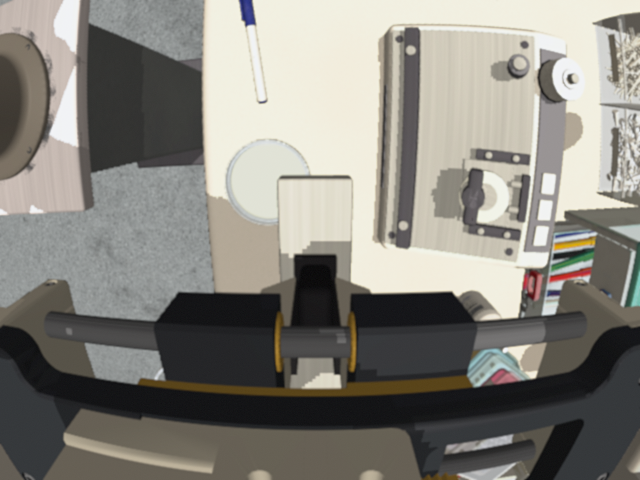

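Run:
```python
import cv2
import numpy as np
i=cv2.imread("pics/w2.png")[15:275,375:580]
j=cv2.imread("pics/wrist0.png")[165:295,310:450]
a=cv2.resize(i,None,fx=2.3,fy=2.3,interpolation=cv2.INTER_CUBIC)
b=cv2.resize(j,None,fx=2.3,fy=2.3,interpolation=cv2.INTER_CUBIC)
o=np.zeros((600,800,3),np.uint8);o[:a.shape[0],:a.shape[1]]=a;o[:b.shape[0],475:475+b.shape[1]]=b
cv2.imwrite("pics/c2.png",o)
```

```text
(no output)
```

View pics/c2.png

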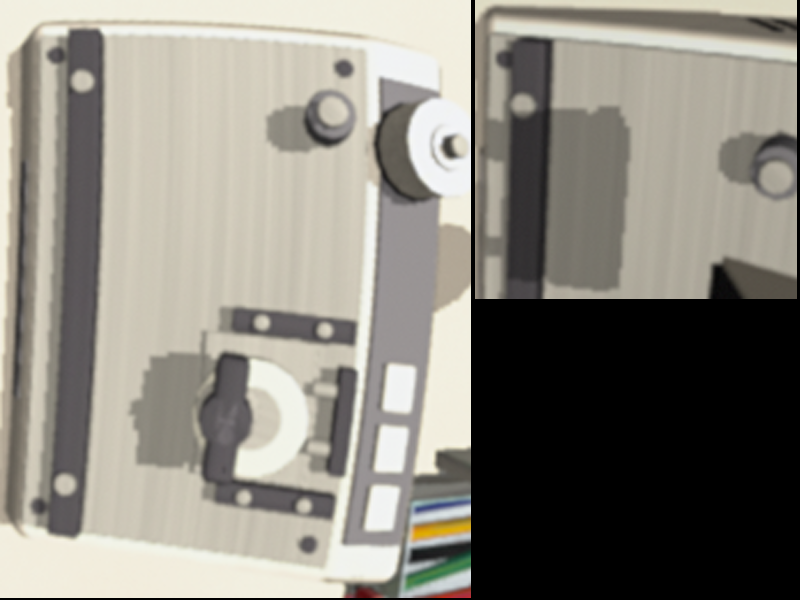

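Run:
```python
from h import *
m2=dict(np.load("w2.npz"));m0={'fx':371.648,'fy':371.648,'cx':315.096,'cy':237.19,'R':np.array([[ 9.99997690e-01,  4.04512536e-04, -2.11082717e-03],
       [ 9.89447035e-04, -9.58508658e-01,  2.85061701e-01],[-1.90793508e-03, -2.85063131e-01, -9.58506845e-01]]),'t':np.array([-0.52393424, -0.03486312,  0.39135753])}
A=lambda u,v:(375+u/2.3,15+v/2.3)
B=lambda u,v:(310+(u-475)/2.3,165+v/2.3)
S=robot.camera_model("scene");D=robot.camera_model("side")
def obs(v):
    xf,hp,xp=v[4:7]
    return [(m2,A(104,30),(xf,110,11)),(m2,A(80,535),(xf,-110,11)),(m2,A(226,418),(17,-45,48)),(m2,A(333,110),(52,75,hp)),
     (m2,A(367,49),(70,110,0)),(m2,A(328,567),(70,-110,0)),(m0,B(553,40),(xf,110,11)),(m0,B(776,178),(52,75,hp))]
def bed(v): return v[:3],Ro.from_euler('z',v[3])*Ro.from_euler('y',-25,degrees=True)
def f(v):
    t,R=bed(v);r=[]
    for m,u,b in obs(v): r+=list(proj(m,t+R.apply(np.array(b)/1000),True)-u)
    for m,u,b in [(S,(389,261.3),(17,-45,48)),(D,(388,251.7),(17,-45,48))]: r+=list((proj(m,t+R.apply(np.array(b)/1000))-u)*.7)
    return np.array(r+[(v[4]+42)/3*1.5,(v[5]-30)/5])
s=least_squares(f,[.593,-.077,.056,0.01,-42,30,0],loss='soft_l1')
print(s.x);print(f(s.x)[:-2].reshape(-1,2))
# feature checks at z=0 of bed
t,R=bed(s.x)
def onbed(m,u,z):
    o,d=ray(m,u,True);o=R.inv().apply(o-t);d=R.inv().apply(d);return (o+d*(z-o[2])/d[2])*1000
for n,u,z in [("scr",A(56,54),0),("scr",A(344,68),0),("scr",A(40,505),0),("scr",A(308,544),0),("fl low",A(70,30),.011),("fr low",A(49,533),.011),("wingE",A(235,355),.048),("wingE",A(217,482),.048),("rollerLeft",A(252,358),.012),("gaugeendL",(278,178),0),("c",(352,178),0)]: print(n,onbed(m2,u,z))
zt=.2496-.0192+.014
for u in [(278,178),(352,177)]: print(onz(ray(m2,u,True),zt))
np.save("bed.npy",s.x)
```

```text
[  0.5887  -0.0787   0.0646  -0.0183 -40.9251  35.5326   0.    ]
[[ 0.0593 -0.3848]
 [ 0.2844  0.637 ]
 [ 0.1923  0.4672]
 [ 0.46    0.105 ]
 [-0.2802  0.9694]
 [-0.8738 -0.7592]
 [-0.7209 -0.1931]
 [ 0.3145 -0.4162]
 [-0.5375 -0.7952]
 [-0.0933 -0.2638]]
scr [-64.0467 101.7049   0.    ]
scr [ 60.0975 101.4508   0.    ]
scr [ -62.9744 -101.4407    0.    ]
scr [  60.1733 -101.6902    0.    ]
fl low [-55.5459 109.6931  11.    ]
fr low [ -55.4097 -110.5648   11.    ]
wingE [ 17.9623 -21.028   48.    ]
wingE [ 16.1181 -69.1379  48.    ]
rollerLeft [ 25.0954 -24.2532  12.    ]
gaugeendL [-201.0161  -52.2997    0.    ]
c [-110.6289  -45.8703    0.    ]
[ 0.4324 -0.0932  0.2444]
[ 0.4651 -0.0928  0.2444]
```

```bash
cat >> h.py <<'E'
try:
    _v=np.load("bed.npy");BT=_v[:3];BR=Ro.from_euler('z',_v[3])*Ro.from_euler('y',-25,degrees=True)
except Exception: pass
def B2W(*b): return BT+BR.apply(np.array(b)/1000)
def W2B(p): return BR.inv().apply(p-BT)*1000
TB=None
def TBr(a=0): return BR*down(90+a)
def st():
    s=robot.observe();p=s['tool_pos'];R=Ro.from_euler('xyz',s['tool_rot'])
    print('bedpos',W2B(p),'err rotvec(tool)',(R.inv()*TBr()).as_rotvec(),'F bed',BR.inv().apply(s['contact_force']),'T bed',BR.inv().apply(s['torque']),'op',s['opening'],s['grip_force'],'t',s['time'])
E
python3 - <<'E'
from h import *
st();print(B2W(-21,54.5,70))
plan([(B2W(-21,54.5,70),TBr()),(B2W(-21,54.5,26),TBr())])
E
```

```text
bedpos [-47.1374 -74.0755 226.1127] err rotvec(tool) [-0.4364 -0.0039  0.0173] F bed [-0.6344  0.7359 -2.4122] T bed [ 0.0205  0.0359 -0.0473] op 0.01385280881306991 34.97355401515961 t 6.75
[ 0.541  -0.0233  0.1192]
[0.127, 0.0919, 0.1304] [-0.4364, -0.0039, 0.0173]
[-0.0, 0.0, 0.044] [0.0, -0.0, -0.0]
```

arm_command([
  [[0.025,0.018,0.02],[-0.09,-0.001,0.003],0.005],
  [[0.051,0.037,0.045],[-0.18,-0.002,0.007],0.005],
  [[0.076,0.055,0.075],[-0.27,-0.003,0.01],0.005],
  [[0.102,0.074,0.105],[-0.36,-0.003,0.014],0.005],
  [[0.127,0.092,0.13],[-0.436,-0.004,0.017],0.005],
])

```text
time: 7.25
tool_pos: [0.5409, -0.0223, 0.1189]
tool_rot: [2.703, 0.0, 1.552]
contact_force: [1.2, 0.8, -2.6]
opening: 0.0136
grip_force: 35.0
```

arm_command([
  [[0,0,0],[0,0,0],0.005],
  [[0,0,0],[0,0,0],0.005],
  [[0,0,0.01],[0,0,0],0.005],
  [[0,0,0.025],[0,0,0],0.005],
  [[0,0,0.035],[0,0,0],0.005],
])

```text
time: 7.75
tool_pos: [0.5571, -0.0245, 0.0883]
tool_rot: [2.704, 0.001, 1.552]
contact_force: [0.3, 0.7, -1.9]
opening: 0.0137
grip_force: 35.0
```

Run:
```python
from h import *
m=robot.camera_model("wrist");im=robot.read_camera("wrist");st()
cv2.imwrite("pics/w3.png",im[:,:,::-1]);np.savez("w3.npz",**m)
```

```text
bedpos [-20.4336  53.7789  34.0955] err rotvec(tool) [-0.0006  0.0003 -0.0001] F bed [-2.1371  0.1724 -3.4593] T bed [ 0.0336  0.4477 -0.014 ] op 0.013628725064564338 34.97475206851959 t 7.8
```

View pics/w3.png

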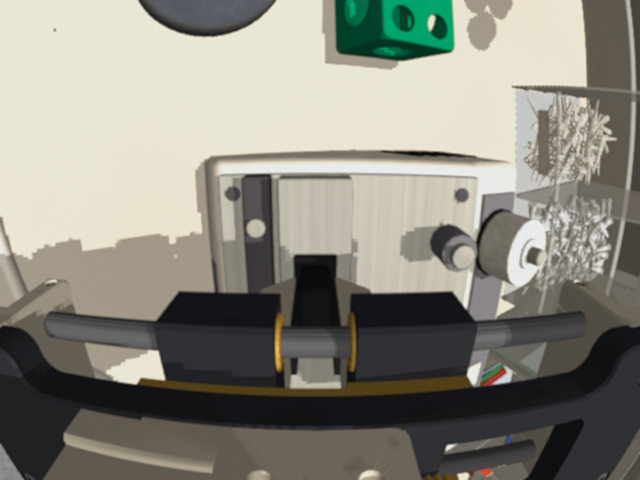

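arm_command([
  [[0,0,0.005],[0,0,0],0.005],
  [[0,0,0.009],[0,0,0],0.005],
  [[0,0,0.012],[0,0,0],0.005],
  [[0,0,0.0135],[0,0,0],0.005],
  [[0,0,0.0135],[0,0,0],0.005],
])

```text
time: 8.3
tool_pos: [0.5609, -0.0236, 0.078]
tool_rot: [2.704, 0.001, 1.554]
contact_force: [-19.6, -2.9, 25.3]
opening: 0.014
grip_force: 35.0
```

```bash
python3 -c "
from h import *
st()"
```

```text
bedpos [-20.443   54.5729  24.2905] err rotvec(tool) [0.0015 0.0001 0.0017] F bed [-7.0242 -3.2457 31.1965] T bed [-0.5464  1.4613  0.0707] op 0.013969839957558641 35.01702547073364 t 8.3
```

arm_command([
  [[0,0,-0.0015],[0,0,0],0.005],
  [[0,0,-0.003],[0,0,0],0.005],
  [[0,0,-0.003],[0,0,0],0.005],
  [[0,0,-0.003],[0,0,0],0.005],
  [[0,0,-0.003],[0,0,0],0.005],
])

```text
time: 8.8
tool_pos: [0.5603, -0.0233, 0.0782]
tool_rot: [2.706, 0.0, 1.554]
contact_force: [0.9, -0.9, -2.4]
opening: 0.0139
grip_force: 35.0
```

```bash
python3 -c "
from h import *
st()"
```

```text
bedpos [-20.9018  54.8401  24.7191] err rotvec(tool) [-0.0007 -0.0003  0.001 ] F bed [-0.1975 -0.8372 -2.513 ] T bed [0.0234 0.3565 0.024 ] op 0.013945985265290646 34.999269247055054 t 8.8
```

Run:
```python
from h import *
m2=dict(np.load("w2.npz"));m3=dict(np.load("w3.npz"))
A=lambda u,v:(375+u/2.3,15+v/2.3)
for n,a,b in [("scrF",A(56,54),(232,193)),("scrB",A(344,68),(462,195)),("fbolt",A(82,80),(256,228)),("fL up",A(104,30),(271,177)),("pillar",A(333,110),(463,258))]:
    X,e=tri([ray(m2,a,True),ray(m3,b,True)]);print(n,X,e,W2B(X))
```

```text
scrF [0.5311 0.0225 0.0435] 7.092071566794367e-05 [-62.7914 100.1327   5.9776]
scrB [0.6419 0.0203 0.0949] 5.369287790724098e-05 [59.3785 99.8897  5.7271]
fbolt [0.5377 0.0073 0.062 ] 3.468162212627579e-05 [-48.6491  85.0407  19.8329]
fL up [0.548  0.0311 0.0589] 0.0003336406070685305 [-41.0396 109.0386  12.8174]
pillar [ 0.6215 -0.0044  0.1182] 0.0003496337709542052 [51.1767 74.8209 35.3044]
```

Run:
```python
from h import *
v=np.load("bed.npy");v[:3]+=BR.apply([-.0015,0,.005]);np.save("bed.npy",v)
```

arm_command([
  [[0,-0.0005,0],[0,0,0],0.005],
  [[0,-0.0015,0],[0,0,0],0.005],
  [[0,-0.0025,0],[0,0,0],0.005],
  [[0,-0.003,0],[0,0,0],0.005],
  [[0,-0.003,0],[0,0,0],0.005],
])

```text
time: 9.3
tool_pos: [0.5575, -0.0233, 0.0772]
tool_rot: [2.706, 0.0, 1.554]
contact_force: [0.5, 0.2, -1.7]
opening: 0.0137
grip_force: 35.0
```

```bash
python3 -c "
from h import *
st()"
```

```text
bedpos [-22.3753  54.7841  19.9904] err rotvec(tool) [-0.0004 -0.0002  0.001 ] F bed [-0.253   0.2473 -1.7906] T bed [0.0617 0.4162 0.0136] op 0.013716573943338774 34.99920845031738 t 9.3
```

arm_command([
  [[0,-0.0005,0],[0,0,0],0.005],
  [[0,-0.001,0],[0,0,0],0.005],
  [[0,-0.0015,0],[0,0,0],0.005],
  [[0,-0.002,0],[0,0,0],0.005],
  [[0,-0.002,0],[0,0,0],0.005],
])

```text
time: 9.8
tool_pos: [0.5566, -0.0235, 0.077]
tool_rot: [2.703, 0.001, 1.553]
contact_force: [3.8, 2.9, -2.7]
opening: 0.0138
grip_force: 35.0
```

```bash
python3 -c "
from h import *
st()"
```

```text
bedpos [-23.202   54.6237  20.1475] err rotvec(tool) [0.0018 0.0003 0.001 ] F bed [ 2.2442  3.009  -4.0302] T bed [ 0.3197 -0.3521 -0.0313] op 0.013790201893818854 34.99996483325958 t 9.8
```

arm_command([
  [[0,0,0.0004],[0,0,0],0.005],
  [[0,0,0.0008],[0,0,0],0.005],
  [[0,0,0.0008],[0,0,0],0.005],
  [[0,0,0.0008],[0,0,0],0.03],
  [[0,0,0.0008],[0,0,0],0.045],
])

```text
time: 10.3
tool_pos: [0.5551, -0.0231, 0.075]
tool_rot: [2.708, -0.0, 1.554]
contact_force: [0.1, 0.5, 0.1]
opening: 0.0257
grip_force: 0.0
```

arm_command([
  [[0,0,0],[0,0,0],0.045],
  [[0,0,0],[0,0,0],0.045],
  [[0,0,-0.02],[0,0,0],0.045],
  [[0,0,-0.06],[0,0,0],0.045],
  [[0,0,-0.1],[0,0,0],0.045],
])

```text
time: 10.8
tool_pos: [0.5126, -0.0225, 0.1663]
tool_rot: [2.708, -0.0, 1.553]
contact_force: [0.9, -0.9, 0.7]
opening: 0.045
grip_force: 0.0
```

Run:
```python
from h import *
st()
print(B2W(-10,15,150))
plan([(B2W(-10,15,150),TBr())])
```

```text
bedpos [-25.3836  54.7759 119.7425] err rotvec(tool) [-0.0031 -0.0004  0.0007] F bed [ 1.156  -0.8683  0.2601] T bed [-0.0269  0.2076 -0.0149] op 0.045028439303122184 0.0 t 10.8
[ 0.513  -0.0623  0.2002]
[-0.0398, 0.0153, -0.0303] [-0.0031, -0.0004, 0.0007]
```

Run:
```python
from h import *
m2=dict(np.load("w2.npz"))
A=lambda u,v:(375+u/2.3,15+v/2.3)
def onbed(u,z):
    o,d=ray(m2,u,True);o=W2B(o)/1000;d=BR.inv().apply(d);return (o+d*(z-o[2])/d[2])*1000
for n,u,z in [("scr",A(56,54),0),("scr",A(344,68),0),("scr",A(40,505),0),("scr",A(308,544),0),("wingE",A(235,355),.048),("wingE",A(217,482),.048),("wingmid",A(226,418),.048),("fU",A(104,30),.011),("fU",A(80,535),.011)]: print(n,onbed(u,z))
S=robot.camera_model("scene");D=robot.camera_model("side")
print(W2B(tri([ray(m2,A(226,418),True),ray(S,(389,261.3)),ray(D,(388,251.7))])[0]))
```

```text
scr [-61.4345 100.3853   0.    ]
scr [ 61.0309 100.1347   0.    ]
scr [ -60.3767 -100.0131    0.    ]
scr [  61.1057 -100.2593    0.    ]
wingE [ 19.466  -20.6371  48.    ]
wingE [ 17.6504 -67.9994  48.    ]
wingmid [ 18.3132 -43.8639  48.    ]
fU [-38.6609 108.1271  11.    ]
fU [ -38.9545 -107.792    11.    ]
[ 18.565  -45.2211  37.9444]
```

Run:
```python
from h import *
Q=TBr(-2.2)
plan([(B2W(17.7,-44.6,75),Q),(B2W(17.7,-44.6,21),Q)])
```

```text
[-0.0994, 0.0432, 0.0446] [-0.0031, -0.0003, 0.0391]
[-0.0, -0.0, 0.054] [-0.0, -0.0, -0.0]
```

arm_command([
  [[-0.025,0.011,0],[0,0,0.01],0.03],
  [[-0.055,0.022,0.01],[-0.003,0,0.02],0.03],
  [[-0.08,0.035,0.02],[-0.003,0,0.03],0.03],
  [[-0.0995,0.043,0.035],[-0.003,0,0.039],0.03],
  [[-0.0995,0.043,0.045],[-0.003,0,0.039],0.03],
])

```text
time: 11.3
tool_pos: [0.5712, -0.1255, 0.1434]
tool_rot: [2.702, -0.016, 1.515]
contact_force: [-0.6, 0.4, -0.0]
opening: 0.0299
grip_force: 0.0
```

arm_command([
  [[0,0,0],[0,0,0],0.03],
  [[0,0,0],[0,0,0],0.03],
  [[0,0,0],[0,0,0],0.03],
  [[0,0,0.01],[0,0,0],0.03],
  [[0,0,0.02],[0,0,0],0.03],
])

```text
time: 11.8
tool_pos: [0.579, -0.1228, 0.1256]
tool_rot: [2.702, -0.016, 1.519]
contact_force: [0.5, 1.1, -0.1]
opening: 0.03
grip_force: 0.0
```

Run:
```python
from h import *
im=robot.read_camera("wrist");cv2.imwrite("pics/w4.png",im[:,:,::-1])
st()
plan([(B2W(17.7,-44.6,21),TBr(-2.2))])
```

```text
bedpos [ 18.1408 -44.167   52.4421] err rotvec(tool) [ 0.0013 -0.0009 -0.0378] F bed [-1.7742  0.5153 -1.2876] T bed [0.0153 0.2899 0.0531] op 0.03014238456448436 0.0 t 11.85
[-0.0005, -0.0005, 0.0314] [0.0013, -0.0009, 0.0006]
```

View pics/w4.png

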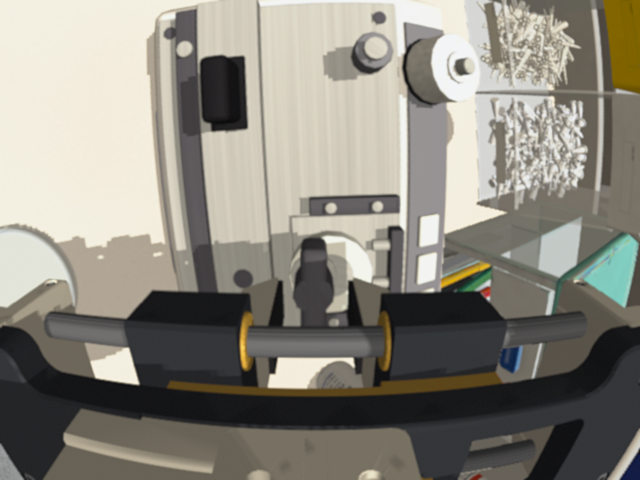

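Run:
```python
from h import *
S=robot.camera_model("scene");D=robot.camera_model("side")
for n,a,b in [("top front-left",(447,235),(435,214)),("top front right",(500,265),(485,234)),("top backleft",(467,211),(445,196))]: print(n,*tri([ray(S,a),ray(D,b)]))
print(onz(ray(S,(434,277)),0),onz(ray(D,(428,265)),0))
```

```text
top front-left [ 0.784  -0.1526  0.1182] 0.005232138991989821
top front right [ 0.8242 -0.3037  0.0967] 0.007197837019948139
top backleft [ 0.8288 -0.1591  0.1746] 0.002361652736761921
[ 0.7331 -0.1666  0.    ] [ 0.698  -0.2096  0.    ]
```

arm_command([
  [[-0.0005,-0.0005,0.012],[0,0,0],0.03],
  [[-0.0005,-0.0005,0.024],[0,0,0],0.03],
  [[-0.0005,-0.0005,0.0315],[0,0,0],0.03],
  [[-0.0005,-0.0005,0.0315],[0,0,0],0.02],
  [[-0.0005,-0.0005,0.0315],[0,0,0],0.005],
], squeeze=20)

```text
time: 12.35
tool_pos: [0.5916, -0.1239, 0.0965]
tool_rot: [2.703, -0.017, 1.518]
contact_force: [2.8, 0.0, -4.2]
opening: 0.0187
grip_force: 18.1
```

arm_command([
  [[0,0,0],[0,0,0],0.005],
  [[0,0,0],[0,0,0],0.005],
  [[0,0,0],[0,0,0],0.005],
  [[0,0,0],[0,0,0],0.005],
  [[0,0,0],[0,0,0],0.005],
])

```text
time: 12.85
tool_pos: [0.5914, -0.1239, 0.0966]
tool_rot: [2.703, -0.016, 1.518]
contact_force: [4.4, 0.6, -9.7]
opening: 0.0176
grip_force: 20.0
```

```bash
python3 -c "
from h import *
st()"
```

```text
bedpos [ 18.2825 -45.1287  22.4918] err rotvec(tool) [ 0.0024 -0.0003 -0.0382] F bed [ -0.1134   0.6799 -10.6609] T bed [ 0.0523  0.0778 -0.0122] op 0.017581597911859665 19.996664822101593 t 12.85
```

arm_command([
  [[0,0,0],[0,0,0.08],0.005],
  [[0,0,0],[0,0,0.16],0.005],
  [[0,0,0],[0,0,0.24],0.005],
  [[0,0,0],[0,0,0.32],0.005],
  [[0,0,0],[0,0,0.32],0.005],
], squeeze=30)

```text
time: 13.35
tool_pos: [0.5917, -0.1239, 0.0968]
tool_rot: [2.727, -0.15, 1.224]
contact_force: [6.0, 0.1, -9.0]
opening: 0.0167
grip_force: 30.0
```

```bash
python3 -c "
from h import *
st()
im=robot.read_camera('wrist');cv2.imwrite('pics/w5.png',im[:,:,::-1])
im=robot.read_camera('side');cv2.imwrite('pics/s5.png',im[:,:,::-1])"
```

```text
bedpos [ 18.6345 -45.192   22.4975] err rotvec(tool) [ 0.003  -0.0005 -0.3601] F bed [  1.659    0.1925 -10.6936] T bed [-0.0299 -0.04    0.0649] op 0.016665464384433573 29.996873438358307 t 13.35
```

```bash
cat > asc.py <<'E'
import cv2,sys,numpy as np
def a(f,x0=240,x1=390,y0=190,y1=330,sx=3,sy=5):
    g=cv2.cvtColor(cv2.imread(f),cv2.COLOR_BGR2GRAY)[y0:y1,x0:x1]
    g=cv2.resize(g,((x1-x0)//sx,(y1-y0)//sy),interpolation=cv2.INTER_AREA)
    return ["".join("#*+-. "[min(5,int(v)//43)] for v in r) for r in g]
A=[a(f) for f in sys.argv[1:]]
for r in zip(*A): print(" | ".join(r))
E
python3 asc.py pics/w4.png pics/w5.png
```

```text
........--........................................ | ................................-++***++--++++++++
........--............-+++++++++++++++++********** | ...........................--+***++++*+....+++++++
.........-..........---+++++++-++++++++++++*+-.+++ | .......................-++***++++++++**-..-+++-...
.........-..........---++++*+...+++++++++++*-..-++ | ..................--+***++++++++++++++*++--.......
.........-..........---++++*+---+++++++++++++--+++ | ...............++***++---++++++++++++--...........
.........-......--................................ | ............--+*++++*-...-++++++--..............+*
.........-......-................................. | ............---+++++*+...+++-................---+*
.........-......--...............................+ | .............---+++++*+--...................-----*
.........--....---........--------...........----* | -.............---++--........................----+
.........-+----------++****-.   ....-........----* | +-..........--..............................---...
----.....-+---------+#####**-    ..   ....---....- | -+-....
[... 1111 characters left out ...]
****-....*##++++++++### | ###########*++++*###***********##*++--+###########
###*+++++++###*---+***********+.....*##*++++++*### | ###########*++++*###***********###+++++###########
###*++++++*###*----+*********-.....-###*++++++*### | ###########*++++####***********###*+++*###########
#***++++++*###*-----*********++++++*####*+++++***# | ##########**++++###*************##*+++**##########
*+++++++++####*-----***********++++*####*+++++**** | #########*+++++*##**************###+++***#########
*-+++++++*####+-----*********+---++*#####+++++**** | #########*-++++*##**************###+++*++#########
+-+************************************##********+ | #########+-+*********************##****++#########
```

arm_command([
  [[0,0,0],[0,0,0.08],0.005],
  [[0,0,0],[0,0,0.16],0.005],
  [[0,0,0],[0,0,0.24],0.005],
  [[0,0,0],[0,0,0.28],0.005],
  [[0,0,0],[0,0,0.28],0.005],
])

```text
time: 13.95
tool_pos: [0.592, -0.1241, 0.0969]
tool_rot: [2.78, -0.257, 0.96]
contact_force: [7.6, -0.1, -9.3]
opening: 0.0168
grip_force: 30.0
```

```bash
python3 -c "
from h import *
st()
im=robot.read_camera('wrist');cv2.imwrite('pics/w6.png',im[:,:,::-1])"; python3 asc.py pics/w5.png pics/w6.png
```

```text
bedpos [ 18.8986 -45.3504  22.5163] err rotvec(tool) [ 0.0035 -0.0008 -0.6391] F bed [  2.9445   0.0522 -11.6352] T bed [-0.0012 -0.1572  0.1217] op 0.016799485656202512 29.99587744474411 t 13.95
................................-++***++--++++++++ | ......................-**+++*-...++-.......-+-   .
...........................--+***++++*+....+++++++ | ....................+*++++++**+++-.......-+***+   
.......................-++***++++++++**-..-+++-... | .................-+*+++++++++*+-.........+**++++. 
..................--+***++++++++++++++*++--....... | ...............-+*++++++++++-..........---+*+++++.
...............++***++---++++++++++++--........... | .............-**++++++++++-...........-----+*+++++
............--+*++++*-...-++++++--..............+* | ...........+*++-.-++++++-..............------+++++
............---+++++*+...+++-................---+* | .........+*+++....-+++.................--....-++++
.............---+++++*+--...................-----* | .......-+++++++---+-..................-.....---+++
-.............---++--........................----+ | ......--++++++**+-.
[... 1307 characters left out ...]
****##*++--+########### | ###########+----+###***++++++**##*-----###########
###########*++++*###***********###+++++########### | ###########+----*###***********###+++++###########
###########*++++####***********###*+++*########### | ###########*---+####***********###*+++*###########
##########**++++###*************##*+++**########## | ##########*+---+###*************##*+++**##########
#########*+++++*##**************###+++***######### | #########*+++--+##**************##*+++*+*#########
#########*-++++*##**************###+++*++######### | #########*-++++*##**************###+++***#########
#########+-+*********************##****++######### | ***######+-+**********************#****++#######**
```

arm_command([
  [[0,0,0],[0,0,0.05],0.005],
  [[0,0,0],[0,0,0.1],0.005],
  [[0,0,0],[0,0,0.15],0.005],
  [[0,0,0],[0,0,0.15],0.005],
  [[0,0,0],[0,0,0.15],0.005],
])

```text
time: 14.5
tool_pos: [0.5921, -0.1242, 0.097]
tool_rot: [2.821, -0.306, 0.814]
contact_force: [8.2, -0.5, -8.8]
opening: 0.0175
grip_force: 30.0
```

```bash
python3 -c "
from h import *
st()"
```

```text
bedpos [ 19.0078 -45.4579  22.5364] err rotvec(tool) [ 0.0037 -0.001  -0.788 ] F bed [  3.7187  -0.3116 -11.4907] T bed [-0.0442 -0.1868  0.028 ] op 0.01754939558331608 29.995524287223816 t 14.5
```

arm_command([
  [[0,0,0],[0,0,0.05],0.005],
  [[0,0,0],[0,0,0.1],0.005],
  [[0,0,0],[0,0,0.1],0.005],
  [[0,0,0],[0,0,0.1],0.005],
  [[0,0,0],[0,0,0.1],0.005],
])

```text
time: 15.0
tool_pos: [0.5921, -0.1243, 0.097]
tool_rot: [2.852, -0.337, 0.714]
contact_force: [7.1, -1.0, -10.5]
opening: 0.0171
grip_force: 30.0
```

```bash
python3 -c "
from h import *
st()"
```

```text
bedpos [ 19.1025 -45.5103  22.5434] err rotvec(tool) [ 0.0039 -0.0012 -0.8879] F bed [  2.0269  -0.888  -12.5708] T bed [-0.0907 -0.1897  0.0879] op 0.01714900091227822 29.995348155498505 t 15.0
```

arm_command([
  [[0,0,0],[0,0,0.05],0.005],
  [[0,0,0],[0,0,0.08],0.005],
  [[0,0,0],[0,0,0.08],0.005],
  [[0,0,0],[0,0,0.08],0.005],
  [[0,0,0],[0,0,0.08],0.005],
])

```text
time: 15.5
tool_pos: [0.5922, -0.1244, 0.097]
tool_rot: [2.88, -0.358, 0.632]
contact_force: [7.6, -0.2, -10.5]
opening: 0.017
grip_force: 30.0
```

arm_command([
  [[0,0,0],[0,0,0.05],0.005],
  [[0,0,0],[0,0,0.08],0.005],
  [[0,0,0],[0,0,0.08],0.005],
  [[0,0,0],[0,0,0.08],0.005],
  [[0,0,0],[0,0,0.08],0.005],
])

```text
time: 16.0
tool_pos: [0.5922, -0.1244, 0.097]
tool_rot: [2.91, -0.378, 0.549]
contact_force: [8.1, -1.0, -8.7]
opening: 0.0174
grip_force: 30.0
```

```bash
python3 -c "
from h import *
st()"
```

```text
bedpos [ 19.1623 -45.6372  22.5359] err rotvec(tool) [ 0.0041 -0.0014 -1.0479] F bed [  3.626   -0.8238 -11.3125] T bed [-0.1216 -0.2083  0.0723] op 0.01739965475432095 29.99554842710495 t 16.0
```

arm_command([
  [[0,0,0],[0,0,0.05],0.005],
  [[0,0,0],[0,0,0.08],0.005],
  [[0,0,0],[0,0,0.08],0.005],
  [[0,0,0],[0,0,0.08],0.005],
  [[0,0,0],[0,0,0.08],0.005],
])

```text
time: 16.5
tool_pos: [0.5922, -0.1245, 0.0971]
tool_rot: [2.941, -0.395, 0.465]
contact_force: [8.0, -0.9, -10.2]
opening: 0.0173
grip_force: 30.0
```

arm_command([
  [[0,0,0],[0,0,0.05],0.005],
  [[0,0,0],[0,0,0.08],0.005],
  [[0,0,0],[0,0,0.08],0.005],
  [[0,0,0],[0,0,0.08],0.005],
  [[0,0,0],[0,0,0.08],0.005],
])

```text
time: 17.0
tool_pos: [0.5923, -0.1246, 0.0971]
tool_rot: [2.975, -0.41, 0.379]
contact_force: [7.6, -1.3, -9.9]
opening: 0.0171
grip_force: 30.0
```

```bash
python3 -c "
from h import *
st()
im=robot.read_camera('wrist');cv2.imwrite('pics/w7.png',im[:,:,::-1])"; python3 asc.py pics/w7.png
```

```text
bedpos [ 19.2842 -45.8173  22.5598] err rotvec(tool) [ 0.0045 -0.0016 -1.208 ] F bed [  2.7722  -1.1106 -12.2028] T bed [-0.2451 -0.1912  0.1099] op 0.017057348702322794 29.995879232883453 t 17.0
.......-+-.-++*-......-+*+++++++++++**++-.        
.......+-...-*+.......--++++++++++++++++***+-..   
......-++-.-+*-.......----...-+++*+++++++++++**+--
.....-++++***+..........--...----++++++++++++++++*
.....++++++++-..........-...----------++++++++++++
....-+++++++-...........-...-.....-------+--++++++
....++++++*+.............---...........-+-...--+++
...-+++++++-...........................--...-----.
...++++++*+............................--..-...-..
..-+++++++-............................----.......
.-+---++*-........................................
.+-...-*+.........................................
-++---++-...............----......................
+++++**+.............-++++++-          ..........-
+++++++-...........-*********-            .......+
--++++-...........--**********              ....+*
...---...........--.**********.               .-**
.................- -**+++++++*-.....          .**+
.............----+*+**+++++++*-+*----..        +*+
.........--------**+**+++++++*++#+-------...   .++
------+----------##***+++++++**##*---------+-..-+-
###########+----+###**+++++++**##*-----*##########
###########+----*###**+++++++***##-----###########
###########*----*##***+++++++***##+----###########
##########*+----###*++++++++++**##*-+-+*##########
#########*+++--+##*++++++++++++*##*+++*+*#########
#########*-*+--*##*+++++++++++**###+++*++#########
********#+-**++************************+-#********
```

arm_command([
  [[0,0,0],[0,0,0.05],0.005],
  [[0,0,0],[0,0,0.08],0.005],
  [[0,0,0],[0,0,0.08],0.005],
  [[0,0,0],[0,0,0.08],0.005],
  [[0,0,0],[0,0,0.08],0.005],
])

```text
time: 17.55
tool_pos: [0.5923, -0.1246, 0.0971]
tool_rot: [3.01, -0.422, 0.293]
contact_force: [7.6, -1.4, -10.1]
opening: 0.0171
grip_force: 30.0
```

arm_command([
  [[0,0,0],[0,0,0.05],0.005],
  [[0,0,0],[0,0,0.08],0.005],
  [[0,0,0],[0,0,0.08],0.005],
  [[0,0,0],[0,0,0.08],0.005],
  [[0,0,0],[0,0,0.08],0.005],
])

```text
time: 18.05
tool_pos: [0.5923, -0.1247, 0.0971]
tool_rot: [3.046, -0.431, 0.205]
contact_force: [8.0, -2.7, -10.4]
opening: 0.0171
grip_force: 30.0
```

```bash
python3 -c "
from h import *
st()"
```

```text
bedpos [ 19.3213 -45.938   22.5609] err rotvec(tool) [ 0.0046 -0.0019 -1.368 ] F bed [  2.8766  -2.6017 -12.7824] T bed [-0.3202 -0.1714  0.0332] op 0.017124457368627527 29.996865391731262 t 18.05
```

arm_command([
  [[0,0,0],[0,0,0.03],0.005],
  [[0,0,0],[0,0,0.06],0.005],
  [[0,0,0],[0,0,0.06],0.005],
  [[0,0,0],[0,0,0.06],0.005],
  [[0,0,0],[0,0,0.06],0.005],
])

```text
time: 18.55
tool_pos: [0.5923, -0.1248, 0.0971]
tool_rot: [3.073, -0.436, 0.139]
contact_force: [8.6, -2.9, -11.0]
opening: 0.0171
grip_force: 30.0
```

arm_command([
  [[0,0,0],[0,0,0.03],0.005],
  [[0,0,0],[0,0,0.06],0.005],
  [[0,0,0],[0,0,0.06],0.005],
  [[0,0,0],[0,0,0.06],0.005],
  [[0,0,0],[0,0,0.06],0.005],
])

```text
time: 19.05
tool_pos: [0.5924, -0.1248, 0.0972]
tool_rot: [3.101, -0.439, 0.073]
contact_force: [7.8, -2.4, -10.2]
opening: 0.0171
grip_force: 30.0
```

```bash
python3 -c "
from h import *
st()"
```

```text
bedpos [ 19.407  -46.0834  22.5654] err rotvec(tool) [ 0.0049 -0.0022 -1.4879] F bed [  2.8125  -2.2674 -12.6196] T bed [-0.3586 -0.1462  0.0974] op 0.017130977878416286 29.99702364206314 t 19.05
```

arm_command([
  [[0,0,0],[0,0,0.03],0.005],
  [[0,0,0],[0,0,0.06],0.005],
  [[0,0,0],[0,0,0.06],0.005],
  [[0,0,0],[0,0,0.06],0.005],
  [[0,0,0],[0,0,0.06],0.005],
])

```text
time: 19.55
tool_pos: [0.5927, -0.1249, 0.0973]
tool_rot: [3.129, -0.441, 0.007]
contact_force: [10.5, -2.6, -10.8]
opening: 0.0171
grip_force: 30.0
```

arm_command([
  [[0,0,0],[0,0,0.03],0.005],
  [[0,0,0],[0,0,0.06],0.005],
  [[0,0,0],[0,0,0.06],0.005],
  [[0,0,0],[0,0,0.06],0.005],
  [[0,0,0],[0,0,0.06],0.005],
])

```text
time: 20.05
tool_pos: [0.5931, -0.125, 0.0976]
tool_rot: [-3.126, -0.442, -0.059]
contact_force: [10.5, -2.6, -10.6]
opening: 0.0173
grip_force: 30.0
```

```bash
python3 -c "
from h import *
st()"
```

```text
bedpos [ 20.2137 -46.261   22.6344] err rotvec(tool) [ 0.0064 -0.0032 -1.6078] F bed [  5.0636  -2.3778 -14.0871] T bed [-0.3329 -0.5667  0.1127] op 0.01730410146299685 29.995217621326447 t 20.05
```

arm_command([
  [[0,0,0],[0,0,0.02],0.005],
  [[0,0,0],[0,0,0.045],0.005],
  [[0,0,0],[0,0,0.045],0.005],
  [[0,0,0],[0,0,0.045],0.005],
  [[0,0,0],[0,0,0.045],0.005],
])

```text
time: 20.55
tool_pos: [0.5934, -0.1251, 0.0977]
tool_rot: [-3.105, -0.442, -0.109]
contact_force: [12.1, -1.5, -12.1]
opening: 0.0165
grip_force: 30.0
```

```bash
python3 -c "
from h import *
st()"
```

```text
bedpos [ 20.5115 -46.3017  22.6468] err rotvec(tool) [ 0.007  -0.0037 -1.6527] F bed [  5.9018  -1.2324 -16.098 ] T bed [-0.2579 -0.7041  0.2241] op 0.016476695194211407 29.994724094867706 t 20.55
```

arm_command([
  [[0,0,0],[0,0,0],0.025],
  [[0,0,0],[0,0,0],0.03],
  [[0,0,0],[0,0,0],0.03],
  [[0,0,-0.01],[0,0,0],0.03],
  [[0,0,-0.05],[0,0,0],0.03],
])

```text
time: 21.05
tool_pos: [0.5687, -0.1228, 0.1399]
tool_rot: [-3.101, -0.431, -0.11]
contact_force: [0.5, -0.0, 0.6]
opening: 0.0305
grip_force: 0.0
```

Run:
```python
from h import *
st()
plan([(B2W(-24,75,75),TBr())])
```

```text
bedpos [ 15.9536 -44.5056  71.2853] err rotvec(tool) [-0.0044  0.0006 -1.6538] F bed [0.6862 0.0069 0.315 ] T bed [ 0.0262  0.3257 -0.0226] op 0.03048536868905918 0.0 t 21.05
[-0.0166, -0.0386, -0.0011] [-0.0015, 0.0002, -0.5513]
[0.0061, -0.0416, -0.0012] [-0.0015, 0.0002, -0.5513]
[0.027, -0.0322, -0.0012] [-0.0015, 0.0002, -0.5513]
```

Run:
```python
from h import *
plan([(B2W(-24,96,75),TBr())])
```

```text
[-0.0172, -0.0456, -0.0011] [-0.0015, 0.0002, -0.5513]
[0.0093, -0.0478, -0.0012] [-0.0015, 0.0002, -0.5513]
[0.0329, -0.0359, -0.0012] [-0.0015, 0.0002, -0.5513]
```

arm_command([
  [[-0.004,-0.012,-0.001],[0,0,-0.14],0.03],
  [[-0.009,-0.023,-0.001],[0,0,-0.28],0.02],
  [[-0.013,-0.034,-0.001],[-0.001,0,-0.42],0.0],
  [[-0.017,-0.046,-0.001],[-0.0015,0,-0.551],0.0],
  [[-0.017,-0.046,-0.001],[-0.0015,0,-0.551],0.0],
], squeeze=20)

```text
time: 21.55
tool_pos: [0.558, -0.0749, 0.138]
tool_rot: [2.931, -0.388, 0.494]
contact_force: [0.3, 1.2, 0.7]
opening: 0.003
grip_force: 0.0
```

arm_command([
  [[0.002,-0.012,-0.001],[0,0,-0.14],0.0],
  [[0.005,-0.024,-0.001],[0,0,-0.28],0.0],
  [[0.007,-0.036,-0.001],[-0.001,0,-0.42],0.0],
  [[0.009,-0.048,-0.001],[-0.0015,0,-0.551],0.0],
  [[0.009,-0.048,-0.001],[-0.0015,0,-0.551],0.0],
])

```text
time: 22.05
tool_pos: [0.5464, -0.0284, 0.1327]
tool_rot: [2.759, -0.224, 1.044]
contact_force: [0.3, -1.1, 0.5]
opening: 0.0005
grip_force: 0.0
```

arm_command([
  [[0.008,-0.009,-0.001],[0,0,-0.14],0.0],
  [[0.016,-0.018,-0.001],[0,0,-0.28],0.0],
  [[0.025,-0.027,-0.001],[-0.001,0,-0.42],0.0],
  [[0.033,-0.036,-0.001],[-0.0015,0,-0.551],0.0],
  [[0.033,-0.036,-0.001],[-0.0015,0,-0.551],0.0],
])

```text
time: 22.55
tool_pos: [0.5351, 0.0184, 0.1278]
tool_rot: [2.7, 0.001, 1.549]
contact_force: [-0.2, 0.1, -0.5]
opening: 0.0006
grip_force: 0.0
```

```bash
python3 - <<'E'
from h import *
st()
plan([(B2W(-24,92,20),TBr())])
m=robot.camera_model("wrist");np.savez("w8.npz",**m)
im=robot.read_camera('wrist');cv2.imwrite('pics/w8.png',im[:,:,::-1])
E
python3 asc.py pics/w4.png >/dev/null
```

```text
bedpos [-21.9063  96.0985  75.5986] err rotvec(tool) [ 0.0053  0.0025 -0.0031] F bed [-0.3767  0.1035 -0.3838] T bed [ 0.0485  0.2316 -0.0211] op 0.0006303024717824839 0.0 t 22.55
[-0.004, -0.0024, 0.0556] [0.0053, 0.0025, -0.0031]
```

arm_command([
  [[0,-0.0025,0.015],[0.002,0.001,-0.001],0.0],
  [[0,-0.0025,0.035],[0.004,0.002,-0.002],0.0],
  [[0,-0.0025,0.054],[0.005,0.0025,-0.003],0.0],
  [[-0.004,-0.0025,0.0555],[0.005,0.0025,-0.003],0.0],
  [[-0.008,-0.0025,0.0555],[0.005,0.0025,-0.003],0.0],
])

```text
time: 23.1
tool_pos: [0.5578, 0.0084, 0.0784]
tool_rot: [2.707, -0.0, 1.552]
contact_force: [-0.3, -0.8, 0.3]
opening: 0.0007
grip_force: 0.0
```

```bash
python3 -c "
from h import *
st()"
```

```text
bedpos [-22.1312  86.5359  21.1953] err rotvec(tool) [-0.0021  0.0001 -0.0009] F bed [-0.1701 -0.8517  0.3655] T bed [-0.0414  0.2424 -0.0066] op 0.0007381858262425617 0.0 t 23.1
```

arm_command([
  [[-0.002,0,0],[0,0,0],0.0],
  [[-0.004,0,0],[0,0,0],0.0],
  [[-0.006,0,0],[0,0,0],0.0],
  [[-0.008,0,0],[0,0,0],0.0],
  [[-0.01,0,0],[0,0,0],0.0],
])

```text
time: 23.6
tool_pos: [0.5574, 0.0004, 0.0791]
tool_rot: [2.707, -0.0, 1.556]
contact_force: [0.2, 8.3, 2.7]
opening: 0.0005
grip_force: 4.1
```

```bash
python3 -c "
from h import *
st()"
```

```text
bedpos [-22.0433  78.464   21.9576] err rotvec(tool) [-0.0014 -0.0014  0.003 ] F bed [1.1992 8.2544 2.4011] T bed [ 1.3101 -0.0512 -0.0295] op 0.0005100103312602253 4.088372178375721 t 23.6
```

arm_command([
  [[-0.0015,0,0],[0,0,0],0.0],
  [[-0.003,0,0],[0,0,0],0.0],
  [[-0.0045,0,0],[0,0,0],0.0],
  [[-0.006,0,0],[0,0,0],0.0],
  [[-0.0075,0,0],[0,0,0],0.0],
])

```text
time: 24.1
tool_pos: [0.5572, -0.0069, 0.0791]
tool_rot: [2.707, -0.0, 1.556]
contact_force: [0.3, 8.0, 2.8]
opening: 0.0003
grip_force: 4.1
```

```bash
python3 -c "
from h import *
st()"
```

```text
bedpos [-22.0364  71.1621  21.963 ] err rotvec(tool) [-0.0014 -0.0016  0.0033] F bed [1.2756 8.0218 2.442 ] T bed [1.3443 0.0329 0.0576] op 0.0003134185667415762 4.1484712064266205 t 24.1
```

arm_command([
  [[-0.0025,0.0003,-0.0003],[0,0,0],0.0],
  [[-0.005,0.0005,-0.0006],[0,0,0],0.0],
  [[-0.0075,0.0005,-0.0009],[0,0,0],0.0],
  [[-0.01,0.0005,-0.001],[0,0,0],0.0],
  [[-0.0125,0.0005,-0.001],[0,0,0],0.0],
])

```text
time: 24.6
tool_pos: [0.5567, -0.0195, 0.0797]
tool_rot: [2.708, -0.0, 1.556]
contact_force: [2.2, 7.5, -1.2]
opening: 0.0002
grip_force: 3.5
```

```bash
python3 -c "
from h import *
st()"
```

```text
bedpos [-22.0565  58.5993  22.6816] err rotvec(tool) [-0.0026 -0.0018  0.0032] F bed [ 1.3314  7.5072 -1.9704] T bed [ 1.2171  0.0791 -0.0032] op 0.0002127878205684349 3.4983814135193825 t 24.6
```

arm_command([
  [[-0.003,0,0.0003],[0,0,0],0.0],
  [[-0.006,0,0.0005],[0,0,0],0.0],
  [[-0.009,0,0.0005],[0,0,0],0.0],
  [[-0.012,0,0.0005],[0,0,0],0.0],
  [[-0.015,0,0.0005],[0,0,0],0.0],
])

```text
time: 25.1
tool_pos: [0.5566, -0.0346, 0.0793]
tool_rot: [2.708, -0.0, 1.556]
contact_force: [1.3, 6.6, -0.3]
opening: 0.0008
grip_force: 3.1
```

```bash
python3 -c "
from h import *
st()"
```

```text
bedpos [-22.0435  43.4768  22.1571] err rotvec(tool) [-0.0027 -0.0017  0.0031] F bed [ 0.9271  6.6541 -0.7999] T bed [0.9833 0.0434 0.0069] op 0.000815499149956164 3.054231908172369 t 25.1
```

arm_command([
  [[-0.0015,0,0],[0,0,0],0.0],
  [[-0.003,0,0],[0,0,0],0.0],
  [[-0.003,0,0],[0,0,0],0.0],
  [[-0.003,0,0],[0,0,0],0.0],
  [[-0.003,0,0],[0,0,0],0.0],
])

```text
time: 25.6
tool_pos: [0.5566, -0.038, 0.0791]
tool_rot: [2.708, 0.0, 1.556]
contact_force: [-0.5, 5.8, 1.2]
opening: 0.0004
grip_force: 2.4
```

```bash
python3 -c "
from h import *
st()"
```

```text
bedpos [-22.0452  40.1008  22.0035] err rotvec(tool) [-0.0026 -0.001   0.0031] F bed [-0.0818  5.7784  1.3334] T bed [ 0.7372  0.2151 -0.0075] op 0.0004463425419461547 2.3681489378213882 t 25.6
```

arm_command([
  [[0.005,0,0],[0,0,0],0.0],
  [[0.015,0,0],[0,0,0],0.0],
  [[0.02,0,-0.02],[0,0,0],0.0],
  [[0.02,0,-0.06],[0,0,0],0.0],
  [[0.02,-0.02,-0.1],[0,0,0],0.0],
])

```text
time: 26.1
tool_pos: [0.4985, -0.0181, 0.1632]
tool_rot: [2.704, 0.002, 1.555]
contact_force: [-0.3, 0.2, 0.9]
opening: 0.0004
grip_force: 0.0
```

arm_command([
  [[0,-0.03,-0.01],[0,0,0],0.0],
  [[-0.03,-0.06,-0.03],[0,0,0],0.0],
  [[-0.06,-0.08,-0.05],[0,0,0],0.0],
  [[-0.06,-0.08,-0.05],[0,0,0],0.0],
  [[-0.06,-0.08,-0.05],[0,0,0],0.0],
])

```text
time: 26.6
tool_pos: [0.4025, -0.0775, 0.1737]
tool_rot: [2.706, 0.002, 1.551]
contact_force: [-0.4, 0.4, 0.5]
opening: 0.0003
grip_force: 0.0
```

```bash
python3 -c "
from h import *
st()
m=robot.camera_model('wrist');np.savez('w9.npz',**m)
im=robot.read_camera('wrist');cv2.imwrite('pics/w9.png',im[:,:,::-1])"
```

```text
bedpos [-121.1344   -2.2403  172.501 ] err rotvec(tool) [-0.0009  0.0025 -0.0004] F bed [-0.1437  0.4319  0.6254] T bed [ 0.0838  0.2879 -0.0142] op 0.0002627432933501716 0.0 t 26.6
```

View pics/w9.png

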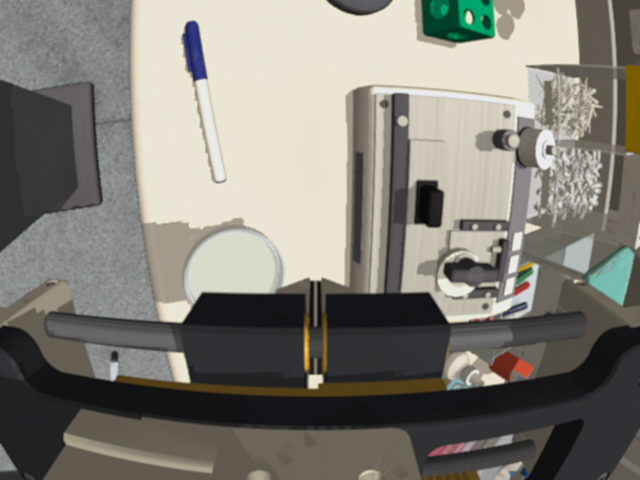

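Run:
```python
from h import *
m=dict(np.load("w9.npz"))
def onbed(u,z):
    o,d=ray(m,u,True);o=W2B(o)/1000;d=BR.inv().apply(d);return (o+d*(z-o[2])/d[2])*1000
for n,u,z in [("endlow",(409,139),.014),("endup",(443,139.5),.014),("scr",(384,103),0),("scrB",(514,115),0),("fence",(408,94),.011)]: print(n,onbed(u,z))
```

```text
endlow [-41.1139  69.5363  14.    ]
endup [-9.9177 70.6887 14.    ]
scr [-61.0402 100.7327   0.    ]
scrB [ 69.5602 100.0163   0.    ]
fence [-41.9673 108.9483  11.    ]
```

```bash
python3 -c "
from cell import robot
print(robot.hand_in())"
```

```text
the job is handed in; nothing more can be done
None
```

The job is handed in, and no verdict came back. In the last picture the gauge lies along the fence, its right end flush with the track to within about 1 mm. The drag fell from about 8 N to 6 N as it slid, so I put the roller nip at roughly 6 N, and at most about 10 N early in the slide. I did not correct the bolt. The gauge is released and the arm is clear, and I saw nothing disturbed.

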